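Check the runway's light gates by hand, then reset the timer

TASK

Check the three light gates before the lesson: run your fingertips low along the middle of the runway, from the trolley's end towards the buffer, so that they dip well into the beam of each gate in turn, in one unbroken pass without lifting out between the gates and without touching the runway or the gates. Then press the green reset key on the timer right down and let it go, leaving its other keys, the trolley and everything else on the bench as they are.

Things in the scene. Friction and masses are not known exactly. Their poses are not given: they have to be found in the camera images.
- runway: straight level aluminium runway, 1200 mm long, 80 mm wide, its flat deck 50 mm above the bench, fixed; yellow scale strip on one side. Origin on the bench under its middle; y runs along it (to the robot's left, within 0.1 rad), x across it (away from the robot).
- gate_left: light gate: black fork, 148 mm wide across the runway, 34 mm along it, fixed. Two prongs, tops 102 mm above the bench, 100 mm free between them, open upwards; a lens on each inner face, the beam between. Origin on the bench under the runway's middle; x across, y along, z up. This is the one furthest towards the runway's +y.
- gate_middle: light gate: black fork, 148 mm wide across the runway, 34 mm along it, fixed. Two prongs, tops 102 mm above the bench, 100 mm free between them, open upwards; a lens on each inner face, the beam between. Origin on the bench under the runway's middle; x across, y along, z up. This is the one between the other two, 0.12 to 0.30 m from either.
- gate_right: light gate: black fork, 148 mm wide across the runway, 34 mm along it, fixed. Two prongs, tops 102 mm above the bench, 100 mm free between them, open upwards; a lens on each inner face, the beam between. Origin on the bench under the runway's middle; x across, y along, z up. This is the one furthest towards the runway's -y.
- gate_left_beam (a point): middle of this gate's unseen beam, over the runway's centre line: 86 mm above the bench, 36 mm above the deck, 16 mm below the prongs' tops; axes as the gate's. Shut fingers whose tips pass about 15 mm below it break it surely.
- gate_middle_beam (a point): middle of this gate's unseen beam, over the runway's centre line: 86 mm above the bench, 36 mm above the deck, 16 mm below the prongs' tops; axes as the gate's. Shut fingers whose tips pass about 15 mm below it break it surely.
- gate_right_beam (a point): middle of this gate's unseen beam, over the runway's centre line: 86 mm above the bench, 36 mm above the deck, 16 mm below the prongs' tops; axes as the gate's. Shut fingers whose tips pass about 15 mm below it break it surely.
- trolley: blue four-wheeled trolley, loose, 165 mm long (along the runway), 64 mm wide, 64 mm high with the white card that stands on it; parked on the runway's deck about 0.47 m from the runway's middle, at one end or the other (this varies). Origin at the centre of its underside, on the deck; y along the runway.
- buffer: dark steel block with black rubber pads, 76 x 66 x 50 mm, fixed on the deck about 0.47 m from the middle at the end opposite the trolley. Origin at the centre of its underside, on the deck.
- timer: the gates' timer: fixed grey box 100 (x) by 190 (y) by 46 mm high, blue top panel with a dark display and three round keys in a row along its +x edge; on the robot's side of the runway, left or right. Origin on the bench under its centre, z up. Keys at x +26 mm; y -55 mm red, 0 white, +55 mm green; tops 59 mm above the bench.
- reset_top (a point): centre of the top of the green reset key (18 mm across, in a black collar 34 mm across that rises 3 mm above the panel; the key stands 10 mm above its collar); 59 mm above the bench when not pressed; z up. It moves down with the key.
- reset (a joint): travel of the green reset key in m: 0 released, 0.005 fully down; sprung back, 1.2 N starts it and 4 N brings it fully down.
- start (a joint): travel of the red start key beside it (110 mm from the green one): 0 released, 0.005 down; same spring; not to be pressed.
- mode (a joint): travel of the white mode key in the middle (55 mm from the green one): 0 released, 0.005 down; same spring; not to be pressed.
- spotting_tile: white porcelain spotting tile with rows of wells, loose, 90 x 120 x 10 mm, on the robot's side of the runway opposite the timer. Origin at the centre of its underside.
- slotted_masses: brass hanger with a stack of slotted masses, loose, 38 mm across, 108 mm high with its thin stem, on the robot's side of the runway. Origin at the centre of its underside.
- beaker: clear plastic beaker, loose, 68 mm across, 85 mm high, beyond the runway. Origin at the centre of its underside.
- mortar: white porcelain mortar with its pestle leaning in it, loose, 100 mm across, about 140 mm high to the pestle's end, beyond the runway. Origin at the centre of its underside.
- forceps: steel forceps lying flat, loose, 130 mm long, 8 mm high, on the robot's side of the runway. Origin near the middle of their length, on the bench.

How it is judged (in metres and radians):
On the way, in this order (a step that is already met when the one before it is completed fails the run):
1. the fingertips are in the beam of the gate nearest the trolley (((y of trolley in the frame of runway above 0.2 m and (x of the grasp point in the frame of gate_left_beam between -0.035 and 0.035 m and y of the grasp point in the frame of gate_left_beam between -0.015 and 0.015 m and z of the grasp point in the frame of gate_left_beam between -0.025 and 0.014 m)) or (y of trolley in the frame of runway below -0.2 m and (x of the grasp point in the frame of gate_right_beam between -0.035 and 0.035 m and y of the grasp point in the frame of gate_right_beam between -0.015 and 0.015 m and z of the grasp point in the frame of gate_right_beam between -0.025 and 0.014 m)))).
2. then in the beam of the middle gate (((y of trolley in the frame of runway above 0.2 m and (x of the grasp point in the frame of gate_middle_beam between -0.035 and 0.035 m and y of the grasp point in the frame of gate_middle_beam between -0.015 and 0.015 m and z of the grasp point in the frame of gate_middle_beam between -0.025 and 0.014 m)) or (y of trolley in the frame of runway below -0.2 m and (x of the grasp point in the frame of gate_middle_beam between -0.035 and 0.035 m and y of the grasp point in the frame of gate_middle_beam between -0.015 and 0.015 m and z of the grasp point in the frame of gate_middle_beam between -0.025 and 0.014 m)))).
3. then in the beam of the gate nearest the buffer (((y of trolley in the frame of runway above 0.2 m and (x of the grasp point in the frame of gate_right_beam between -0.035 and 0.035 m and y of the grasp point in the frame of gate_right_beam between -0.015 and 0.015 m and z of the grasp point in the frame of gate_right_beam between -0.025 and 0.014 m)) or (y of trolley in the frame of runway below -0.2 m and (x of the grasp point in the frame of gate_left_beam between -0.035 and 0.035 m and y of the grasp point in the frame of gate_left_beam between -0.015 and 0.015 m and z of the grasp point in the frame of gate_left_beam between -0.025 and 0.014 m)))).
4. then the green reset key is pressed down (value of joint reset above 0.004 m), for 0.05 s.
At the end, for the whole second after the job is handed in: All three beams were broken in order from the trolley's end in one pass, then the reset key was pressed at least 4 of its 5 mm and has sprung back (under 1 mm); the other keys are up, and the trolley and the loose things are within 6 mm of where they stood (value of joint each of reset, start, mode below 0.001 m and distance of each of trolley, spotting_tile, slotted_masses, beaker, mortar, forceps from where it was at the start of the episode below 0.006 m and linear speed of trolley below 0.02 m/s); the robot touches nothing.
It fails at once if the robot touches a light gate, the runway or the buffer (contact force between any of the fingers, the arm and gate_left above 0.5 N or contact force between any of the fingers, the arm and gate_middle above 0.5 N or contact force between any of the fingers, the arm and gate_right above 0.5 N or contact force between any of the fingers, the arm and runway above 0.5 N or contact force between any of the fingers, the arm and buffer above 0.5 N).
It fails at once if the fingertips lift out of, or drop into, the run between the outer gates (y of the grasp point in the frame of gate_right_beam above 0.04 m and y of the grasp point in the frame of gate_left_beam below -0.04 m and x of the grasp point in the frame of gate_middle_beam between -0.02 and 0.02 m and z of the grasp point in the frame of gate_middle_beam between 0.032 and 0.065 m).
It fails at once if another key of the timer is pressed (value of joint any of start, mode above 0.002 m).
It fails at once if the trolley is lifted, pushed or carried (distance of trolley from where it was at the start of the episode above 0.008 m).
It fails at once if a loose thing on the bench is lifted, carried or shifted (distance of any of spotting_tile, slotted_masses, beaker, mortar, forceps from where it was at the start of the episode above 0.008 m).
It also fails if it takes over 48 s, if anything falls off the work surface, if the arm or the gripper's body presses on something with over 40 N, if the wrist force passes 120 N, or if a joint passes its speed limit or range.

ROBOT

A 6-joint arm with a two-finger parallel gripper is mounted at the origin on the work surface. World frame = base frame: x ahead of the robot, y to its left, z up, the work surface at z = 0. Lengths are in mm, angles in degrees, forces in N, time in s.
With the tool pointing down it reaches from about 275 to 750 mm from the base axis. Payload 10.2 kg.
Tool frame: the origin (TCP) lies midway between the tips of the shut fingers; the grasp point (between the pads) lies 19 mm behind it; z points along the fingers, y is the line along which they close (so a half turn about z gives the same grasp; the last joint's range is limited). The gripper opens to 88 mm and grips with 3 to 60 N. Pads are 18 mm wide; open, the fingers measure 123 mm over their backs; the gripper's body (75 mm by 187 mm) begins 45 mm behind the grasp point.
Start: joints at [-12.8, 17.928, 85.812, -0, 76.261, -12.8], TCP at [525.006, -0.014, 238.72] pointing down, gripper open.
Joint ranges: [-168.41, 168.41], [-55.51, 124.54], [10.69, 146.95], [-70.63, 250.63], [1, 178], [-165.06, 165.06]. Speed limits (degrees/s): [136.94, 136.94, 172.46, 180, 180, 180].

INTERFACE

Orientations are given as [roll, pitch, yaw] about the fixed x, y, z axes, in that order (R = Rz(yaw) Ry(pitch) Rx(roll)).
In Python, from cell import readout, eyes, hand_in gives the robot as it stands.
- The arm moves only by the shell command python3 -m jog 'ROWS' [OPENING] [FORCE]. ROWS is JSON, a list of rows, each a list of 6 numbers: the shift along the tool's x, y, z normalised to -1 to 1, where 1 is 400 mm, then the turn, a rotation vector about the tool's x, y, z normalised to -1 to 1, where 1 is 60 degrees. In form: [[dx, dy, dz, ax, ay, az], ...]. A call has 1 to 8 rows; each row is the pose to reach, as a shift and turn from the pose commanded when the call began, along the tool's axes at that moment; what a row does not reach only later rows make up. A row lasts 1/10 s, in which the tool goes at most 50 mm and 8.59 degrees, less where a joint would pass 70% of its speed; a pose out of reach is approached as far as the arm can. A call with a number of a shift or a turn outside -1 to 1 is refused whole. A call with a gripper value outside its range is refused whole. OPENING is the closure, from -1 (fully open) to 1 (shut), so that 0 is half open, set as the call begins (- or left out, the last holds). The fingers move at their own pace and stop on an object; FORCE is the grip in N (left out, the last holds). Time passes only in rows, so rows that repeat a pose let the fingers close. It gives the time, the measured TCP pose, the force, the opening and the grip force at its end, in the units of the state.
- readout.get_state(): the state, without advancing time (a new reading comes with each control period).
- eyes.grab_frame(name): name is "scene" or "side" or "wrist"; returns the picture (420x560x3 uint8, red, green, blue); there is no depth.
- eyes.camera_model(name): a dict with "K" (3x3 intrinsics, pixels), "extrinsics" (4x4, takes a point from camera to world coordinates); the wrist camera has in their place "hand_eye" (4x4, takes a point from camera to tool coordinates, whose origin is the TCP and whose axes are the flange's). Camera axes: x right, y down, z forward; pixel columns grow to the right and rows downward; lengths in mm; the calibration is good to about 2 mm. A picture is of the moment at which its call begins: read the wrist's pose just before it. camera_model takes no time and is no camera call.
- hand_in(): hands the job in; it is judged then, once.
The state is a dict: "time_s": time; "qpos": joint angles; "dq": joint speeds; "joint_torque": joint torques, N m; "ee_pos": TCP position; "tcp_rot": TCP orientation; "contact_force": force on the tool from outside, world axes, zero at the start; "ft_torque": the same for the moment, N m; "gripper_width": finger opening in mm; "gripper_force": force on a finger pad.
Only numpy, scipy, OpenCV 4.12 (cv2) and the standard library are available. Lean on these libraries where they do the work, as an engineer would, in place of code of your own. Each camera call takes 0.05 s, during which the arm holds its last target. There are 200 camera calls.

## Working session

There is one attempt and no reset: what is moved stays moved. The work goes in short steps, Python scripts to look and compute and a shell command to move; the robot and the scene stay as the last step left them, time stands still between calls to the robot, and variables do not carry over. Pictures are saved under pics/ and viewed, at most 10 in all, crops included, and the job is handed in when it is done.

```bash
mkdir -p pics; cat > h.py <<'E'
import numpy as np,cv2
from cell import readout,eyes
from scipy.spatial.transform import Rotation as R
def ray(cam,uv,z,T=None):
    m=eyes.camera_model(cam);E=np.array(m["extrinsics"]) if T is None else T@np.array(m["hand_eye"])
    d=E[:3,:3]@np.linalg.solve(np.array(m["K"]),[uv[0],uv[1],1]);o=E[:3,3]
    return o+d*(z-o[2])/d[2]
def tool():
    s=readout.get_state();T=np.eye(4);T[:3,:3]=R.from_euler('xyz',s["tcp_rot"],degrees=True).as_matrix();T[:3,3]=s["ee_pos"];return T
def proj(cam,P):
    m=eyes.camera_model(cam);E=np.linalg.inv(np.array(m["extrinsics"]));p=np.array(m["K"])@(E[:3,:3]@np.array(P)+E[:3,3]);return p[:2]/p[2]
E
python3 - <<'E'
from h import *
s=readout.get_state();print(s)
a=[eyes.grab_frame(n) for n in("scene","side","wrist")]
for n,i in zip(("scene","side","wrist"),a):cv2.imwrite(f"pics/{n}0.png",i[:,:,::-1])
for n in("scene","side"):print(eyes.camera_model(n))
print(eyes.camera_model("wrist"))
E
```

```text
{'time_s': 0.0, 'qpos': array([-1.27995364e+01,  1.79585402e+01,  8.58531713e+01, -3.77444451e-04,
        7.62605748e+01, -1.28022834e+01]), 'dq': array([-0.04879886,  0.03627418,  0.03992461,  0.00979152, -0.01376653,
       -0.06152166]), 'joint_torque': array([-1.80187753e-04, -4.02218950e+01, -2.52264959e+01,  6.94810320e-02,
        3.53677373e-02, -8.52248218e-05]), 'ee_pos': array([5.24758137e+02, 4.42779678e-02, 2.38174647e+02]), 'tcp_rot': array([-1.79929430e+02, -1.56603014e-02,  9.00028273e+01]), 'contact_force': array([-0.28790202,  0.3463049 , -0.28978628]), 'ft_torque': array([-0.01945019, -0.00361767,  0.03588924]), 'gripper_force': 0.0, 'gripper_width': 87.99787830926314}
{'K': array([[431.40907795,   0.        , 276.99564497],
       [  0.        , 431.40907795, 207.56985154],
       [  0.        ,   0.        ,   1.        ]]), 'extrinsics': array([[ 4.61072262e-01,  5.01306101e-01, -7.32191616e-01,
         1.41927091e+03],
       [ 8.87357525e-01, -2.57688018e-01,  3.82352596e-01,
        -4.22594270e+02],
       [ 2.99868295e-03, -8.26007917e-01, -5.63650538e-01
[... 446 characters left out ...]
2904620e+02],
       [-1.24660316e-02, -6.66726494e-01, -7.45198216e-01,
         9.84958447e+02],
       [ 0.00000000e+00,  0.00000000e+00,  0.00000000e+00,
         1.00000000e+00]])}
{'K': array([[325.73828598,   0.        , 277.55447878],
       [  0.        , 325.73828598, 209.79937869],
       [  0.        ,   0.        ,   1.        ]]), 'hand_eye': array([[ 3.98718854e-04, -9.67120304e-01, -2.54319011e-01,
         6.52505163e+01],
       [ 9.99999423e-01,  1.31908305e-04,  1.06617049e-03,
        -3.25955987e-01],
       [-9.97568337e-04, -2.54319289e-01,  9.67119798e-01,
        -1.46949452e+02],
       [ 0.00000000e+00,  0.00000000e+00,  0.00000000e+00,
         1.00000000e+00]])}
```

View pics/scene0.png

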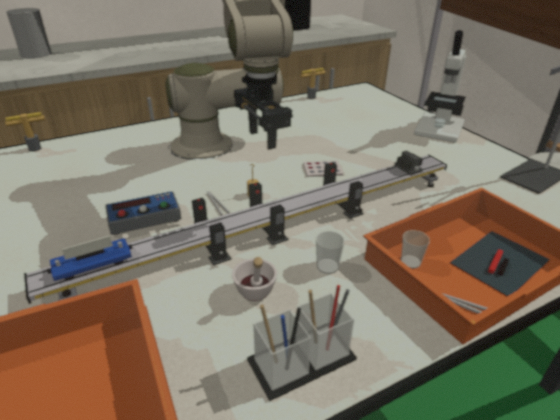

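View pics/side0.png

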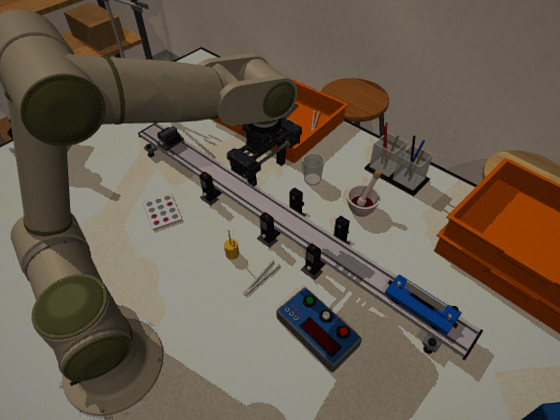

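The trolley (blue, side px ~(423,303)) is at the runway's −y end, the buffer at (170,135) at the +y end, and the timer is at (318,328) with the green key near (310,300).

View pics/wrist0.png

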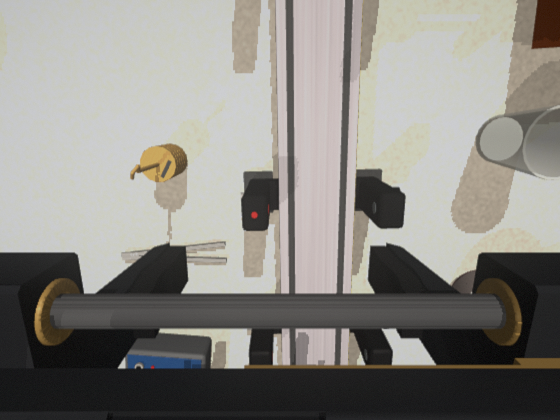

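```bash
python3 - <<'E'
from h import *
for n,uv,z in [("gl near",(207,173),102),("gm near",(267,213),102),("gm far",(296,190),102),("gr near",(313,247),102),("gr far",(342,219),102),("green",(310,300),59),("red",(344,330),59),("mass",(231,250),20)]:
    print(n,ray("side",uv,z).round())
for n,uv,z in [("gl",(355,184),102),("gl",(330,165),102),("gm",(277,208),102),("gm",(255,185),102),("gr",(218,226),102),("gr",(200,200),102),("green",(165,205),59),("red",(121,213),59)]:
    print(n,ray("scene",uv,z).round())
E
```

```text
gl near [508. 234. 102.]
gm near [513.  -7. 102.]
gm far [631.  -9. 102.]
gr near [ 508. -173.  102.]
gr far [ 632. -171.  102.]
green [ 407. -251.   59.]
red [ 400. -358.   59.]
mass [398.  24.  20.]
gl [630. 227. 102.]
gl [509. 226. 102.]
gm [636. -13. 102.]
gm [511. -15. 102.]
gr [ 639. -170.  102.]
gr [ 514. -171.  102.]
green [ 430. -245.   59.]
red [ 414. -357.   59.]
```

The wrist view shows the middle gate's prongs (tops ~(255,215), (390,208)) and the runway running straight along the picture. Gates lie around y = −172, −11, 230 and x ≈ 572. I move above the start, with the fingers shut.

```bash
python3 -m jog '[[-0.12,0.02,0,0,0,0],[-0.24,0.04,0,0,0,0],[-0.36,0.07,0,0,0,0],[-0.48,0.09,0,0,0,0],[-0.6,0.118,0,0,0,0],[-0.65,0.118,0,0,0,0],[-0.65,0.118,0,0,0,0],[-0.65,0.118,0,0,0,0]]' 1
python3 - <<'E'
from h import *
T=tool();np.save("T1",T);print(T.round(3))
i=eyes.grab_frame("wrist");cv2.imwrite("pics/wrist1.png",i[:,:,::-1])
print("pestle",ray("scene",(257,262),140),ray("side",(378,170),120))
E
```

```text
time_s: 0.95
ee_pos: [572.1, -259.1, 238.5]
tcp_rot: [-180.0, -0.0, 90.0]
contact_force: [-0.6, 0.2, -0.1]
gripper_width: 26.3
gripper_force: 0.0
[[-0.00000e+00  1.00000e+00 -1.00000e-03  5.72083e+02]
 [ 1.00000e+00  0.00000e+00  1.00000e-03 -2.59114e+02]
 [ 1.00000e-03 -1.00000e-03 -1.00000e+00  2.38474e+02]
 [ 0.00000e+00  0.00000e+00  0.00000e+00  1.00000e+00]]
pestle [ 833.79212345 -160.76493912  140.        ] [ 838.06175729 -143.71278213  120.        ]
```

View pics/wrist1.png

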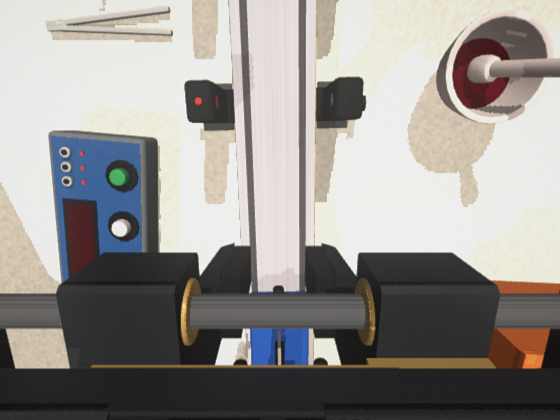

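It shows the right gate (prong tops ~(200,101) and (348,98)), the runway ahead, the trolley under the hand (280,330) and the green key at (118,176); the mortar is well clear.

```bash
python3 - <<'E'
from h import *
T=np.load("T1.npy");i=cv2.imread("pics/wrist1.png")
for uv,z in [((186,101),102),((215,101),102),((333,98),102),((363,98),102),((200,82),102),((200,121),102),((348,78),102),((348,118),102),((231,5),50),((313,5),50),((242,200),50),((314,200),50)]:print(uv,z,ray("wrist",uv,z,T).round(1))
h=cv2.cvtColor(i,cv2.COLOR_BGR2HSV);m=cv2.inRange(h,(45,100,60),(80,255,255))
n,l,st,c=cv2.connectedComponentsWithStats(m)
k=1+st[1:,4].argmax();print(st[k],c[k],"green",ray("wrist",c[k],59,T).round(1))
for r in (20,80,180): print(r,i[r,222:325].mean(1).astype(int).tolist())
E
```

```text
(186, 101) 102 [ 496.2 -175.3  102. ]
(215, 101) 102 [ 520.2 -175.3  102. ]
(333, 98) 102 [ 617.7 -172.9  102. ]
(363, 98) 102 [ 642.5 -172.8  102. ]
(200, 82) 102 [ 508.7 -160.5  102. ]
(200, 121) 102 [ 506.8 -191.2  102. ]
(348, 78) 102 [ 629.2 -157.4  102. ]
(348, 118) 102 [ 631.  -188.7  102. ]
(231, 5) 50 [529.4 -88.4  50. ]
(313, 5) 50 [604.3 -88.4  50. ]
(242, 200) 50 [ 534.5 -271.2   50. ]
(314, 200) 50 [ 610.5 -271.2   50. ]
[109 168  20  18 284] [118.47535211 176.47535211] green [ 411.5 -244.9   59. ]
20 [234, 235, 234, 234, 234, 235, 234, 173, 212, 222, 224, 223, 223, 225, 226, 226, 224, 193, 114, 96, 100, 103, 102, 98, 103, 163, 221, 224, 221, 222, 223, 222, 222, 222, 223, 222, 222, 223, 224, 225, 222, 221, 221, 219, 220, 222, 221, 220, 219, 221, 224, 224, 222, 221, 221, 222, 223, 222, 224, 225, 226, 222, 219, 219, 222, 224, 224, 223, 225, 227, 226, 223, 222, 224, 227, 228, 171, 109, 98, 103, 104, 102, 96, 117, 225, 229, 224, 222, 221, 221, 223, 224, 223, 214, 160, 162, 166, 170, 174, 173, 169, 167, 165]
80 [232, 232, 234, 232, 232, 231, 230, 230, 232, 231, 157, 190, 208,
[... 262 characters left out ...]
5, 224, 224, 227, 227, 224, 223, 223, 225, 228, 201, 115, 97, 100, 104, 102, 95, 117, 225, 226, 222, 221, 220, 221, 222, 221, 222, 188, 218, 232, 233, 234, 233, 231, 231, 233, 235]
180 [202, 203, 204, 203, 205, 236, 239, 237, 237, 237, 237, 237, 237, 238, 237, 204, 219, 230, 230, 228, 226, 225, 228, 229, 222, 126, 102, 100, 104, 102, 104, 144, 223, 228, 223, 223, 224, 225, 226, 224, 225, 228, 230, 228, 228, 227, 227, 224, 224, 227, 227, 223, 221, 223, 224, 225, 224, 225, 226, 226, 226, 229, 228, 224, 221, 221, 223, 224, 225, 223, 224, 226, 225, 223, 224, 228, 229, 129, 101, 102, 101, 102, 102, 139, 218, 221, 220, 224, 224, 225, 226, 225, 197, 175, 173, 175, 176, 177, 175, 174, 176, 175, 172]
```

```bash
python3 - <<'E'
from h import *
T1=np.load("T1.npy");T0=T1.copy();T0[:3,3]=[525,0,238.5]
for n,T,rows,lo,hi in(("wrist0",T0,(20,60,120,160,230),280,365),("wrist1",T1,(20,80,130,180,220),225,325)):
    g=cv2.cvtColor(cv2.imread(f"pics/{n}.png"),cv2.COLOR_BGR2GRAY)
    for r in rows:
        d=np.where(g[r,lo:hi]<125)[0]+lo;s=np.split(d,np.where(np.diff(d)>3)[0]+1)
        s=[(a.mean(),len(a)) for a in s if len(a)>3]
        print(n,r,[(round(float(c),1),w)+tuple(ray("wrist",(c,r),50,T)[:2].round(1).tolist()) for c,w in s])
for uv in[(255,215),(390,208)]:print(ray("wrist",uv,102,T0))
E
```

```text
wrist0 20 [(289.0, 7, 535.4, 158.5), (348.0, 7, 589.9, 158.5)]
wrist0 60 [(289.5, 8, 536.2, 124.4), (346.5, 8, 590.4, 124.4)]
wrist0 120 [(290.0, 7, 537.3, 69.4), (345.0, 7, 591.9, 69.4)]
wrist0 160 [(290.5, 6, 538.2, 29.9), (343.5, 6, 592.4, 29.9)]
wrist0 230 [(291.0, 7, 539.5, -45.4), (341.5, 6, 594.2, -45.4)]
wrist1 20 [(243.0, 7, 540.0, -100.7), (302.0, 7, 594.5, -100.7)]
wrist1 80 [(245.5, 6, 541.1, -152.6), (302.0, 7, 595.5, -152.5)]
wrist1 130 [(247.5, 6, 541.9, -199.4), (301.5, 6, 595.9, -199.4)]
wrist1 180 [(250.0, 5, 543.4, -249.9), (302.0, 5, 597.4, -249.9)]
wrist1 220 [(251.5, 6, 544.1, -293.2), (302.0, 5, 598.3, -293.2)]
[504.54153399 -14.0365806  102.        ]
[625.95732516  -7.45380327 102.        ]
```

```bash
python3 -m jog '[[0,-0.004,0.1,0,0,0],[0,-0.004,0.2,0,0,0],[0,-0.004,0.3,0,0,0],[0,-0.004,0.37,0,0,0],[0,-0.004,0.4,0,0,0],[0,-0.004,0.418,0,0,0],[0,-0.004,0.418,0,0,0],[0,-0.004,0.418,0,0,0]]' 1
```

```text
time_s: 1.8
ee_pos: [571.3, -260.1, 73.1]
tcp_rot: [179.9, 0.1, 90.0]
contact_force: [0.5, -0.4, 0.5]
gripper_width: 0.3
gripper_force: 0.0
```

```bash
python3 -m jog '[[0.05,-0.001,0.003,0,0,0],[0.1,-0.002,0.004,0,0,0],[0.15,-0.003,0.004,0,0,0],[0.2,-0.004,0.004,0,0,0],[0.25,-0.005,0.004,0,0,0],[0.3,-0.006,0.004,0,0,0],[0.35,-0.007,0.004,0,0,0],[0.4,-0.008,0.004,0,0,0]]' 1
```

```text
time_s: 2.6
ee_pos: [567.3, -98.2, 70.3]
tcp_rot: [180.0, 0.0, 90.0]
contact_force: [-0.4, -0.4, 0.2]
gripper_width: 0.2
gripper_force: 0.0
```

```bash
python3 -m jog '[[0.05,-0.001,0,0,0,0],[0.1,-0.002,0,0,0,0],[0.15,-0.003,0,0,0,0],[0.2,-0.004,0,0,0,0],[0.25,-0.005,0,0,0,0],[0.3,-0.006,0,0,0,0],[0.35,-0.007,0,0,0,0],[0.4,-0.008,0,0,0,0]]' 1; python3 -m jog '[[0.05,-0.001,0,0,0,0],[0.1,-0.002,0,0,0,0],[0.15,-0.003,0,0,0,0],[0.2,-0.004,0,0,0,0],[0.25,-0.005,0,0,0,0],[0.3,-0.006,0,0,0,0],[0.35,-0.007,0,0,0,0],[0.4,-0.008,0,0,0,0]]' 1
```

```text
time_s: 3.4
ee_pos: [563.9, 61.8, 70.3]
tcp_rot: [180.0, 0.0, 90.0]
contact_force: [-0.6, 0.7, -0.3]
gripper_width: 0.7
gripper_force: 0.0
time_s: 4.2
ee_pos: [560.4, 221.8, 70.2]
tcp_rot: [180.0, -0.0, 90.0]
contact_force: [-0.1, 0.2, 0.5]
gripper_width: 0.6
gripper_force: 0.0
```

```bash
python3 -m jog '[[0.03,-0.001,0,0,0,0],[0.06,-0.001,0,0,0,0],[0.1,-0.002,0,0,0,0],[0.15,-0.003,0,0,0,0],[0.2,-0.004,0,0,0,0],[0.2,-0.004,0,0,0,0],[0.2,-0.004,-0.05,0,0,0],[0.2,-0.004,-0.1,0,0,0]]' 1; python3 -m jog '[[0,0,-0.1,0,0,0],[0,0,-0.2,0,0,0],[0,0,-0.3,0,0,0],[0,0,-0.32,0,0,0],[0,0,-0.32,0,0,0]]' 1; python3 - <<'E'
from h import *
i=eyes.grab_frame("side");cv2.imwrite("pics/side1.png",i[:,:,::-1])
i=i[:,:,::-1];h=cv2.cvtColor(i,cv2.COLOR_BGR2HSV);m=cv2.inRange(h,(45,100,40),(80,255,255))
n,l,st,c=cv2.connectedComponentsWithStats(m);k=1+st[1:,4].argmax();print(st[k],c[k],ray("side",c[k],59))
E
```

```text
time_s: 5.0
ee_pos: [559.1, 299.5, 109.9]
tcp_rot: [-179.9, 0.0, 90.0]
contact_force: [0.5, -0.4, -1.0]
gripper_width: 0.2
gripper_force: 0.0
time_s: 5.5
ee_pos: [559.8, 299.7, 239.0]
tcp_rot: [179.9, -0.0, 90.0]
contact_force: [0.8, -1.0, -0.6]
gripper_width: 0.4
gripper_force: 0.0
[306 297   7   7  41] [309.12195122 299.80487805] [ 405.71652111 -248.61798063   59.        ]
```

View pics/side1.png

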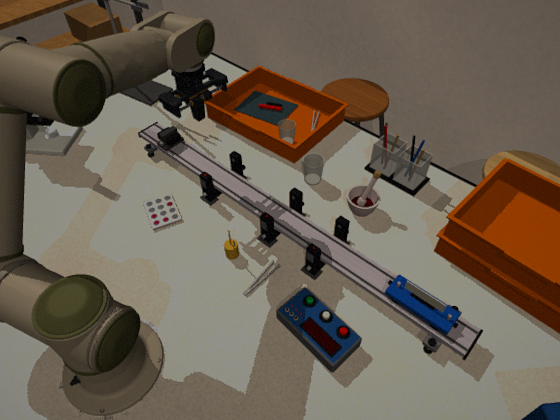

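All gates were passed without touching anything, and the bench is unchanged; the green key is at side px (309,300). Next I go near the key for a close look.

```bash
python3 -m jog '[[-0.12,-0.05,0,0,0,0],[-0.22,-0.1,0,0,0,0],[-0.33,-0.15,0,0,0,0],[-0.44,-0.2,0,0,0,0],[-0.55,-0.25,0,0,0,0],[-0.66,-0.3,0,0,0,0],[-0.77,-0.35,0,0,0,0],[-0.88,-0.37,0,0,0,0]]' 1; python3 -m jog '[[-0.12,0,0,0,0,0],[-0.24,0,0,0,0,0],[-0.36,0,0,0,0,0],[-0.48,0,0,0,0,0],[-0.6,0,0,0,0,0],[-0.64,0,0.08,0,0,0],[-0.64,0,0.18,0,0,0],[-0.64,0,0.2,0,0,0]]' 1
python3 -m jog '[[0,0,0,0,0,0],[0,0,0,0,0,0],[0,0,0,0,0,0]]'
python3 - <<'E'
from h import *
T=tool();print(T[:3,3])
i=eyes.grab_frame("wrist")[:,:,::-1];cv2.imwrite("pics/wrist2.png",i)
h=cv2.cvtColor(i,cv2.COLOR_BGR2HSV);m=cv2.inRange(h,(45,100,40),(80,255,255))
n,l,st,c=cv2.connectedComponentsWithStats(m);k=1+st[1:,4].argmax();p=ray("wrist",c[k],59,T);print(st[k],c[k],p,"rows xyz",(T[:3,:3].T@(p-T[:3,3])/400).round(4))
E
```

```text
time_s: 6.35
ee_pos: [409.1, -53.1, 236.3]
tcp_rot: [-179.8, -0.1, 90.0]
contact_force: [0.7, -0.0, -0.5]
gripper_width: 0.3
gripper_force: 0.0
time_s: 7.15
ee_pos: [409.2, -306.4, 152.6]
tcp_rot: [-179.6, -0.5, 89.9]
contact_force: [-0.4, 0.3, -0.6]
gripper_width: 0.1
gripper_force: 0.0
time_s: 7.45
ee_pos: [412.0, -308.2, 159.5]
tcp_rot: [179.9, 0.1, 90.0]
contact_force: [0.0, 0.9, 0.2]
gripper_width: 0.6
gripper_force: 0.0
[ 411.97579088 -308.20978995  159.50248518]
[262 116  24  24 452] [273.45575221 127.52876106] [ 409.01969016 -245.58252312   59.        ] rows xyz [ 0.1571 -0.0077  0.2509]
```

View pics/wrist2.png

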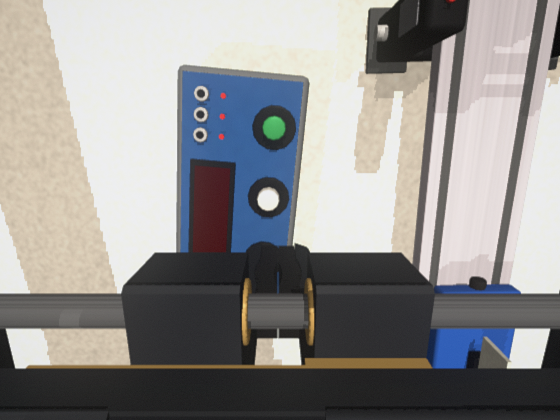

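The green key is at wrist px (273,128), i.e. (409,−246). I line up and lower to just above it.

```bash
python3 -m jog '[[0.08,-0.004,0,0,0,0],[0.157,-0.007,0,0,0,0],[0.157,-0.007,0.08,0,0,0],[0.157,-0.007,0.15,0,0,0],[0.157,-0.007,0.2,0,0,0],[0.157,-0.007,0.225,0,0,0],[0.157,-0.007,0.225,0,0,0],[0.157,-0.007,0.225,0,0,0]]' 1
python3 -m jog '[[0,0,0,0,0,0],[0,0,0,0,0,0]]'
python3 - <<'E'
from h import *
cv2.imwrite("pics/side2.png",cv2.resize(eyes.grab_frame("side")[230:380,240:430,::-1],None,fx=4,fy=4))
E
```

```text
time_s: 8.3
ee_pos: [409.1, -245.7, 69.0]
tcp_rot: [179.9, 0.1, 90.0]
contact_force: [-0.9, 0.3, 0.5]
gripper_width: 0.3
gripper_force: 0.0
time_s: 8.5
ee_pos: [408.9, -245.5, 68.7]
tcp_rot: [179.9, 0.1, 90.0]
contact_force: [0.4, 0.3, 0.3]
gripper_width: 0.4
gripper_force: 0.0
```

View pics/side2.png

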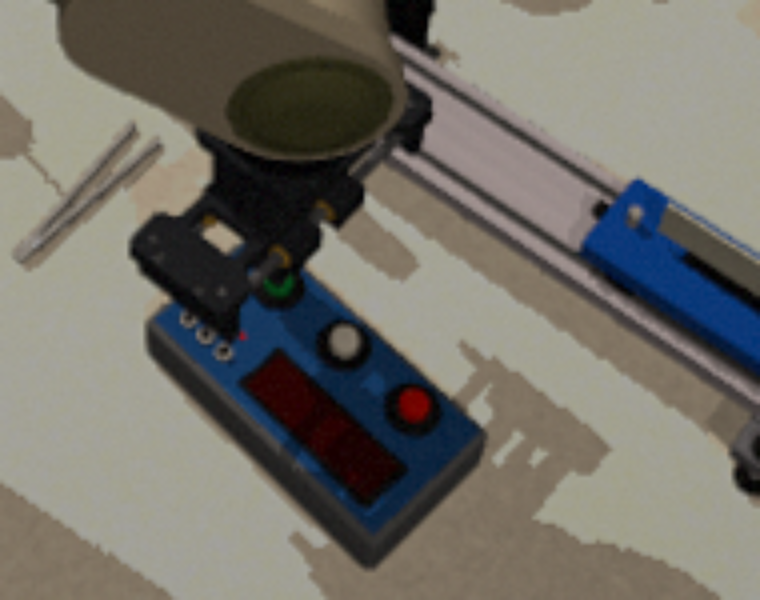

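The fingertips are over the green key (crop px (278,285)), clear of the others. Pressing now.

```bash
python3 -m jog '[[0,0,0.015,0,0,0],[0,0,0.025,0,0,0],[0,0,0.032,0,0,0],[0,0,0.037,0,0,0],[0,0,0.037,0,0,0],[0,0,0.037,0,0,0]]' 1
```

```text
time_s: 9.15
ee_pos: [408.6, -245.2, 53.4]
tcp_rot: [-180.0, 0.0, 90.0]
contact_force: [-1.1, 1.5, 6.6]
gripper_width: 0.5
gripper_force: 3.2
```

```bash
python3 -m jog '[[0,0,0.003,0,0,0],[0,0,0.003,0,0,0],[0,0,0.003,0,0,0]]' 1; python3 -m jog '[[0,0,-0.03,0,0,0],[0,0,-0.1,0,0,0],[0,0,-0.2,0,0,0],[0,0,-0.3,0,0,0],[0,0,-0.4,0,0,0],[0,0,-0.4,0,0,0],[0,0,-0.4,0,0,0],[0,0,-0.4,0,0,0]]' 1
python3 - <<'E'
from h import *
cv2.imwrite("pics/scene2.png",eyes.grab_frame("scene")[:,:,::-1])
E
```

```text
time_s: 9.45
ee_pos: [408.7, -245.3, 53.1]
tcp_rot: [180.0, 0.0, 90.0]
contact_force: [-5.3, 3.6, 19.1]
gripper_width: 0.5
gripper_force: 9.5
time_s: 10.25
ee_pos: [408.1, -244.8, 210.7]
tcp_rot: [-179.9, -0.1, 90.0]
contact_force: [0.7, -0.4, -0.5]
gripper_width: 0.4
gripper_force: 0.0
```

View pics/scene2.png

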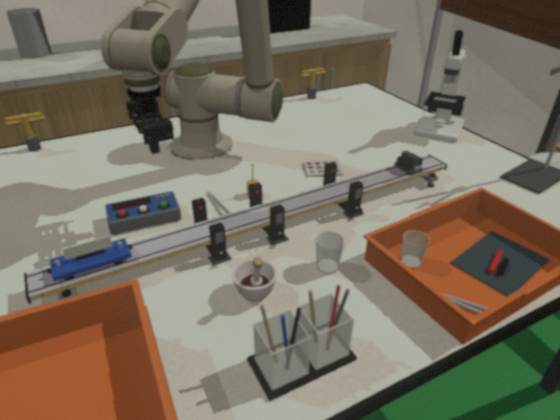

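The key bottomed out at 19 N and the hand is clear again; the trolley (90,260) and the other items are where they were, so I hand in.

```bash
python3 -c "
from cell import hand_in
print(hand_in())"
```

```text
the job is handed in; nothing more can be done
None
```

I ran the shut fingertips through all three gates in one low pass from the trolley's end, pressed the green reset key fully down and let it go. No contact showed in the force readings during the pass, nothing on the bench looked moved in the last picture, and the job is handed in (no verdict came back).

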